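Start a contact check on the cell tester

ROBOT

A 7-joint arm with a two-finger parallel gripper is mounted at the origin on the work surface. World frame = base frame: x ahead of the robot, y to its left, z up, the work surface at z = 0. Lengths are in m, angles in rad, forces in N, time in s.
With the tool pointing down it reaches from about 0.35 to 0.9 m from the base axis. Payload 8.1 kg.
Tool frame: the origin (TCP) lies on the mounting face of the last link; the fingertips stand 178 mm ahead of it and the grasp point (between the pads) lies 159 mm ahead of it; z points along the fingers, y is the line along which they close (so a half turn about z gives the same grasp; the last joint's range is limited). The gripper opens to 92 mm and grips with 3 to 60 N. Pads are 19 mm wide; open, the fingers measure 130 mm over their backs; the gripper's body (75 mm by 190 mm) begins 47 mm behind the grasp point.
Start: joints at [-1.444, 0.434, 0.025, 1.573, -0.012, 1.134, -0.075], TCP at [0.142, 0.609, 0.405] pointing down, gripper open.
Joint ranges: [-2.62, 2.62], [-0.44, 2.09], [-1.27, 1.32], [0.08, 2.57], [-1.32, 4.46], [0.12, 2], [-2.74, 2.74]. Speed limits (rad/s): [2.22, 2.22, 3.01, 3.01, 3.14, 3.14, 3.14].

INTERFACE

Orientations are given as a unit quaternion [w, x, y, z].
In Python, from workcell import ctrl gives the robot as it stands. Calls block until the motion is done:
- ctrl.movep(position, orientation): joint-space move of the TCP to a pose.
- ctrl.servo_line(position, orientation=None, speed=0.15, until_force=None): straight line of the TCP; orientation=None keeps the orientation; speed is the mean speed in m/s. With until_force (N) it stops when the force on the tool has changed by that much, and returns True; else False.
- ctrl.set_joints(angles): joint-space move.
- ctrl.gripper_to(opening, strength=None): finger opening in m; strength is the grip in N (None keeps the last); returns when the fingers have stopped.
- ctrl.pause(seconds).
- ctrl.ik(position, orientation): joint angles nearest the present ones, or None.
- ctrl.read_state(): the state.
- ctrl.camera(name): name is "scene" or "top" or "wrist"; returns a dict with "image" (384x512x3 uint8, red, green, blue), "K" (3x3 intrinsics, pixels), "k1" (the pictures are not rectified: a ray, as slopes to the right and down, at radius r is drawn at 1 + k1 r^2 times it, then the intrinsics apply), "view" (4x4, takes a point from world to camera coordinates). Camera axes: x right, y down, z forward; pixel columns grow to the right and rows downward; lengths in m; the calibration is good to about 2 mm. A picture is of the moment at which its call begins. There is no depth.
A pose or a line that the arm cannot do raises ctrl.PlanningError and nothing moves.
- ctrl.close_job(): hands the job in; it is judged then, once.
The state is a dict: "t": time; "joint_positions": joint angles; "qd": joint speeds; "effort": joint torques, N m; "position": TCP position; "tool_rot": TCP orientation; "ft_force": force on the tool from outside, world axes, zero at the start; "wrist_torque": the same for the moment, N m; "grip_width": finger opening in m; "gripper_force": force on a finger pad.
Only numpy, scipy, OpenCV 4.12 (cv2) and the standard library are available. Lean on these libraries where they do the work, as an engineer would, in place of code of your own. Each camera call takes 0.05 s, during which the arm holds its last target. There are 200 camera calls.

TASK

Start the check of the battery cell that lies in the contact station (nothing needs grasping, the closed fingertips will do): push the station's round-capped plunger fully down, then press the raised end of the power box's paddle rocker fully down so that it stays over, and last press the long bar key of the key box fully down for a moment and let it come back up. Keep to this order, and do not press the small round key. Pick nothing up, and leave the cells and the other things on the bench where they are.

Things in the scene. Friction and masses are not known exactly. Their poses are not given: they have to be found in the camera images.
- station: contact station, fixed to the bench: aluminium base plate 130 (x) x 90 (y) x 12 mm, a cell in a black-edged nest on its near (-x) half, a 40 x 76 mm bridge frame, 68 mm high, 42 mm to +x of the middle. Origin: centre of the underside; +x points away from the robot when unturned, z up. The three units stand in any order.
- plunger_top (a point): centre of the flat top of the plunger's black round cap (36 mm across, 9 mm thick) above the bridge frame. 95 mm above the bench when the plunger is fully up, 79 mm when fully down. The cap is pushed straight down; moves with it.
- plunger (a joint): travel of the plunger, m: 0 fully up, 0.016 fully down (home, on a hard stop). It has no spring: about 3 N of friction, and it stays where it is left. It starts within 5 mm of the top.
- power_box: power box, fixed to the bench: painted grey box 120 (x) x 100 (y) x 45 mm with vent slots on its near side and a black paddle rocker in the middle of its top. Origin: centre of the underside; +x points away from the robot when unturned, z up. The rocker's hinge line runs along the box's y through the origin, 49 mm above the bench.
- rocker_pad (a point): the point to press: on the rocker's raised far (+x) half, on its surface in the middle of its width, 20 mm from the hinge line. Up to 56 mm above the bench when off, 49 mm when fully over. Moves with the rocker.
- rocker (a joint): angle of the paddle rocker, rad: 0 off (near half level, far half raised), 0.36 on (far half level, 49 mm above the bench, on a hard stop). Each half is 32 mm long (x) and 40 mm wide (y). No spring: about 3 N at the pad moves it, and it stays where it is left. It starts within 0.06 rad of off.
- key_box: key box, fixed to the bench: grey plastic box 120 (x) x 110 (y) x 45 mm with two black keys on its top, a long bar on the near side and a small round one on the far side. Origin: centre of the underside; +x points away from the robot when unturned, z up.
- bar_top (a point): centre of the flat top of the long bar key (24 mm in the box's x, 70 mm in its y), 25 mm to -x of the box's middle, 55 mm above the bench when up. Moves with the key.
- bar_key (a joint): travel of the bar key, m: 0 up, 0.006 fully down on a hard stop. Sprung: 1.5 N starts it, 5 N holds it fully down; it rises by itself.
- round_top (a point): centre of the top of the small round key (20 mm across, 53 mm above the bench), 36 mm to +x and 20 mm to +y of the key box's middle. Not to be pressed.
- round_key (a joint): travel of the small round key, m: 0 up, 0.005 fully down. Sprung, 4 N fully down. Not to be pressed.
- nest_cell: yellow-edged pouch cell with a white face, 60 x 40 x 6 mm, loose in the station's nest. Origin: centre of its underside. Stays there.
- cell_a: a like cell, 60 x 40 x 6 mm, lying on the bench to the left (+y) of the middle unit. Origin: centre of its underside. Bystander.
- cell_b: a like cell lying on the bench to the right (-y) of the middle unit. Bystander.
- tape_roll: roll of yellow tape lying flat, 56 mm across, 18 mm high. Origin: centre of its underside. Bystander.
- screwdriver: screwdriver, 160 mm long, lying across the bench on the far right, beyond the units. Bystander.
- carton: small cardboard carton, 100 x 75 x 45 mm. Origin: centre of its underside. Bystander.
- clip_pot: small white open pot, 52 mm across, 50 mm high. Origin: centre of its underside. Bystander.
Not all that is in view belongs to the job. Leave any red or turquoise look-alike of the key_box alone.

How it is judged:
By the outcome, as a careful person would: the job done as asked, in the order asked, and still so for the second after the job is handed in, with the robot touching nothing.
It also fails if it takes over 43 s, if anything falls off the work surface, if the arm or the gripper's body presses on something with over 40 N, if the wrist force passes 120 N, or if a joint passes its speed limit or range.

## Working session

There is one attempt and no reset: what is moved stays moved. The work goes in short steps, each a Python script; the robot and the scene stay as the last script left them, time stands still between calls to the robot, and variables do not carry over. Pictures are saved under pics/ and viewed, at most 10 in all, crops included, and the job is handed in when it is done.

```bash
mkdir -p pics; ls; python3 - <<'E'
from workcell import ctrl
import cv2,pickle
d={}
for n in("scene","top"):
    c=ctrl.camera(n);d[n]=c;cv2.imwrite(f"pics/{n}.png",cv2.resize(c["image"][:,:,::-1],(800,600),interpolation=cv2.INTER_CUBIC))
    print(n,c["K"],c["k1"],c["view"])
pickle.dump(d,open("cams.pkl","wb"))
s=ctrl.read_state();print(s["t"],s["tool_rot"],s["ft_force"],s["grip_width"])
E
```

```text
pics
scene [[388.65410423   0.         255.36021851]
 [  0.         388.65410423 192.17781383]
 [  0.           0.           1.        ]] -0.0646072526324264 [[-0.63912303  0.76873658 -0.02378701  0.3187677 ]
 [ 0.43685581  0.33739724 -0.83385856 -0.14519538]
 [-0.63299191 -0.5433297  -0.55146539  1.36744436]
 [ 0.          0.          0.          1.        ]]
top [[413.29869872   0.         261.13917336]
 [  0.         413.29869872 187.16172245]
 [  0.           0.           1.        ]] -0.04586644797866323 [[-2.61843359e-02 -9.99657104e-01  2.36120551e-04  1.14506880e-02]
 [-9.87847594e-01  2.58388048e-02 -1.53262805e-01  5.14211562e-01]
 [ 1.53204150e-01 -4.24633587e-03 -9.88185437e-01  1.17256165e+00]
 [ 0.00000000e+00  0.00000000e+00  0.00000000e+00  1.00000000e+00]]
0.1 [-7.22881952e-06  1.14681430e-01  9.93402077e-01 -6.95594983e-04] [ 0.13853712 -0.32791318  0.45807603] 0.0918703384057766
```

View pics/scene.png

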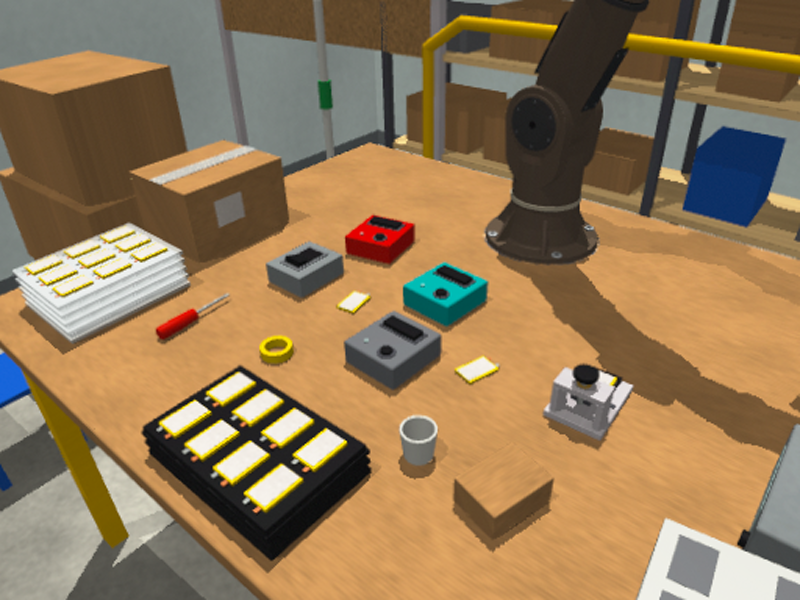

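View pics/top.png

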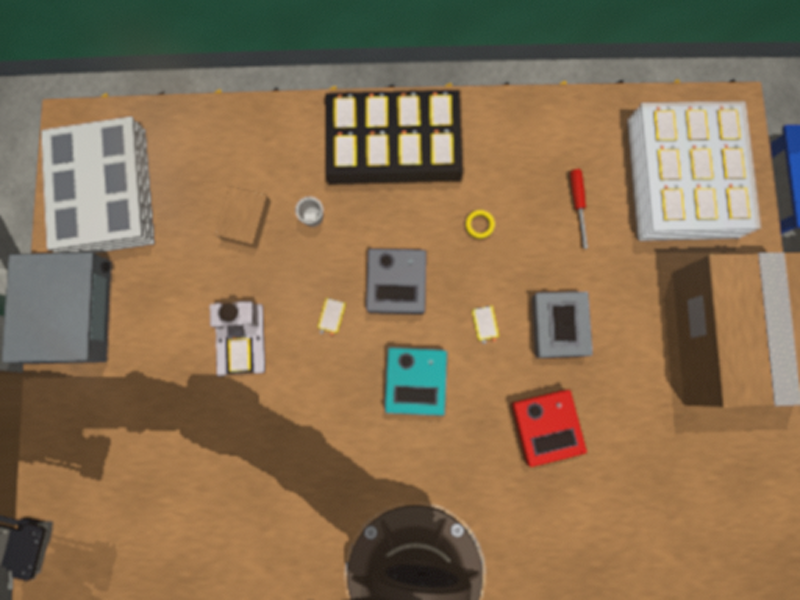

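The top view shows the units, in 800x600 pixels: the station at (238,338) with its cap at (229,312), the power box with its rocker at (563,323), and the grey key box at (396,281). There are two coloured look-alikes, turquoise at (416,381) and red at (550,427). The grey box fits the description, so it is the key box. I'll confirm it and measure in one enlarged montage.

```bash
python3 - <<'E'
import cv2,pickle,numpy as np
d=pickle.load(open("cams.pkl","rb"))
C={"top":[(153,213),(253,180),(360,207)],"scene":[(376,256),(251,224),(195,172)]}
rows=[]
for n in C:
    r=[]
    for u,v in C[n]:
        t=d[n]["image"][v-32:v+32,u-32:u+32,::-1]
        t=cv2.resize(t,(256,256),interpolation=cv2.INTER_CUBIC)
        for k in range(0,256,32):cv2.line(t,(k,0),(k,3),(0,255,0));cv2.line(t,(0,k),(3,k),(0,255,0))
        r.append(t)
    rows.append(np.hstack(r))
cv2.imwrite("pics/m.png",np.vstack(rows))
E
```

```text
(no output)
```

View pics/m.png

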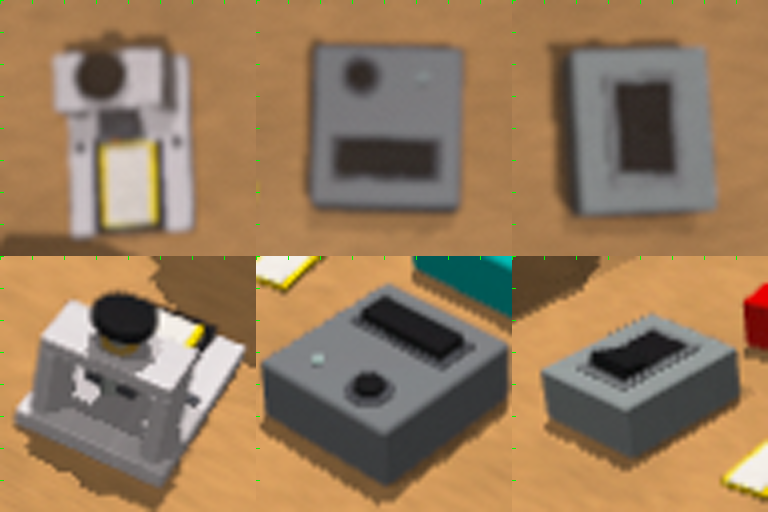

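The montage confirms the grey box at column 2. It has the long bar on its near side at tile (130,158) and the round key on the far side, and its body is grey plastic. The cap is at tile (100,75) in the top view and (124,56) in the scene view. The rocker is centred at (133,128) with its far half raised. Next I triangulate.

```bash
cat >h.py <<'E'
import cv2,pickle,numpy as np
from scipy.spatial.transform import Rotation as R
C={"top":[(153,213),(253,180),(360,207)],"scene":[(376,256),(251,224),(195,172)]}
def px(n,i,p):
    p=np.array(p,float); return np.array(C[n][i])-32+(p+.5)/4-.5
def ray(c,p):
    k=c["k1"];s=cv2.undistortPoints(np.array([[p]],float),c["K"],np.array([k,0,0,0,0]))[0,0]
    V=c["view"];r=V[:3,:3].T; dd=r@np.r_[s,1]; return -r@V[:3,3],dd/np.linalg.norm(dd)
def onz(c,p,z):
    o,v=ray(c,p);return o+v*(z-o[2])/v[2]
def tri(rays):
    A=sum(np.eye(3)-np.outer(v,v) for o,v in rays);b=sum((np.eye(3)-np.outer(v,v))@o for o,v in rays)
    return np.linalg.solve(A,b)
def quat(yaw,flip=0): # tool down, tool y along unit y
    q=(R.from_euler("z",yaw+flip*np.pi)*R.from_quat([1,0,0,0])).as_quat();return np.r_[q[3],q[:3]]
E
python3 - <<'E'
from h import *
from workcell import ctrl
d=pickle.load(open("cams.pkl","rb"))
for nm,i,t,s,z in [("cap",0,(100,75),(124,56),.093),("bar",1,(130,158),(157,71),.055),("round",1,(105,75),(113,127),.053),("pbox",2,(131,129),(128,107),.045)]:
    a=px("top",i,t);b=px("scene",i,s)
    print(nm,tri([ray(d["top"],a),ray(d["scene"],b)]).round(4),onz(d["top"],a,z).round(4),onz(d["scene"],b,z).round(4))
def yaw(i,pts,z): # near/far edges midpoints order: nl,nr,fr,fl
    P=[onz(d["top"],px("top",i,p),z) for p in pts]
    print(i,np.mean(P,0).round(4),[np.degrees(np.arctan2(*(a-b)[[1,0]])).round(1) for a,b in((P[3],P[0]),(P[2],P[1]),(P[0],P[1]),(P[3],P[2]))])
yaw(1,[(58,208),(202,207),(208,47),(60,45)],.045)
yaw(2,[(67,214),(204,208),(191,47),(60,50)],.045)
yaw(0,[(71,235),(192,233),(188,57),(65,57)],.012)
for p,f in [([.5,.3,.35],0),([.5,.3,.35],1),([.45,-.3,.3],0),([.45,-.3,.3],1)]:
    q=ctrl.ik(p,quat(0,f));print(f,None if q is None else np.round(q,2))
E
```

```text
cap [0.4801 0.3236 0.09  ] [0.4799 0.3224 0.093 ] [0.4834 0.3252 0.093 ]
bar [0.5132 0.0216 0.0503] [0.5127 0.0213 0.055 ] [0.518  0.0261 0.055 ]
round [0.5753 0.0382 0.0508] [0.5748 0.0381 0.053 ] [0.5774 0.04   0.053 ]
pbox [ 0.4481 -0.2895  0.0408] [ 0.448  -0.2888  0.045 ] [ 0.4528 -0.2832  0.045 ]
1 [0.5378 0.0194 0.045 ] [np.float64(-1.6), np.float64(-3.8), np.float64(88.9), np.float64(87.7)]
2 [ 0.4479 -0.2885  0.045 ] [np.float64(-0.8), np.float64(0.7), np.float64(90.9), np.float64(89.8)]
0 [0.4377 0.3226 0.012 ] [np.float64(3.0), np.float64(1.7), np.float64(89.6), np.float64(88.5)]
0 [-1.14  0.49  0.74  1.79 -0.39  1.01 -1.82]
1 [-0.73  0.42  0.14  1.76 -0.07  0.97  1.  ]
0 [-0.26  0.67  1.15  1.96 -0.73  1.01 -0.33]
1 [-0.09  0.52  0.82  1.95 -0.49  0.89  2.56]
```

```bash
cat >>h.py <<'E'
from workcell import ctrl
def press(x,y,zdown,q,f,above=.12,speed=.06):
    ctrl.movep([x,y,above+.178],q)
    h=ctrl.servo_line([x,y,zdown+.178],speed=speed,until_force=f)
    s=ctrl.read_state();print("hit",h,"tip",np.subtract(s["position"],[0,0,.178]).round(4),np.round(s["ft_force"],1),"t",round(s["t"],1))
E
python3 - <<'E'
from h import *
ctrl.gripper_to(0.0,20)
ctrl.movep([.42,.38,.33],quat(0))
press(.481,.323,.076,quat(0),20,.11)
c=ctrl.camera("scene");print(ctrl.read_state()["grip_width"])
cv2.imwrite("pics/p1.png",cv2.resize(c["image"][190:320,300:450,::-1],None,fx=4,fy=4,interpolation=cv2.INTER_CUBIC))
E
```

```text
hit True tip [0.4808 0.324  0.0793] [-2.8 -0.7 11.6] t 4.2
0.00053657093871313
```

View pics/p1.png

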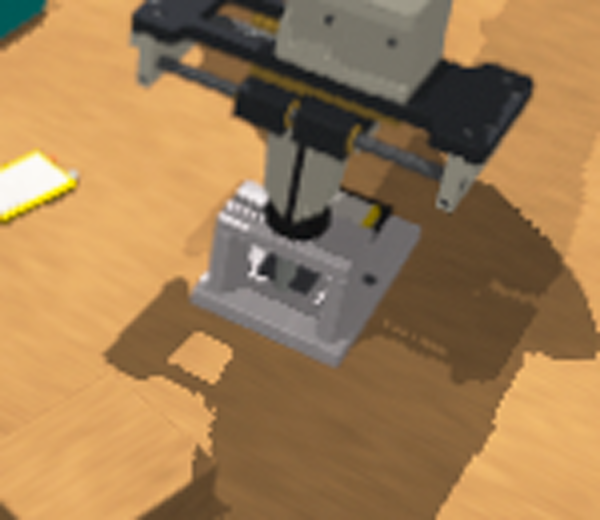

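The cap is seated at (300,215) with the tip at 79.3 mm, on the hard stop. I'll add a small confirming push, then do the rocker.

```bash
python3 - <<'E'
from h import *
ctrl.servo_line([.481,.324,.0772+.178],speed=.02,until_force=20)
s=ctrl.read_state();print(s["position"][2]-.178,s["ft_force"])
ctrl.servo_line([.481,.324,.33],speed=.12)
ctrl.movep([.468,-.2885,.32],quat(0))
press(.468,-.2885,.046,quat(0),20,.08)
ctrl.servo_line([.468,-.2885,.32],speed=.15)
ctrl.movep([.42,-.1,.36],quat(0))
c=ctrl.camera("scene");t=ctrl.camera("top");print(ctrl.read_state()["t"])
im=c["image"][:,:,::-1]
f=lambda a:cv2.resize(a,(384,384),interpolation=cv2.INTER_CUBIC)
cv2.imwrite("pics/p2.png",np.hstack([f(im[140:204,163:227]),f(im[224:288,344:408])]))
E
```

```text
0.07894121496309886 [-9.45963641 -4.58063448 32.63534318]
hit True tip [ 0.4689 -0.2889  0.0492] [-2.3  3.6 16.8] t 8.4
10.125
```

View pics/p2.png

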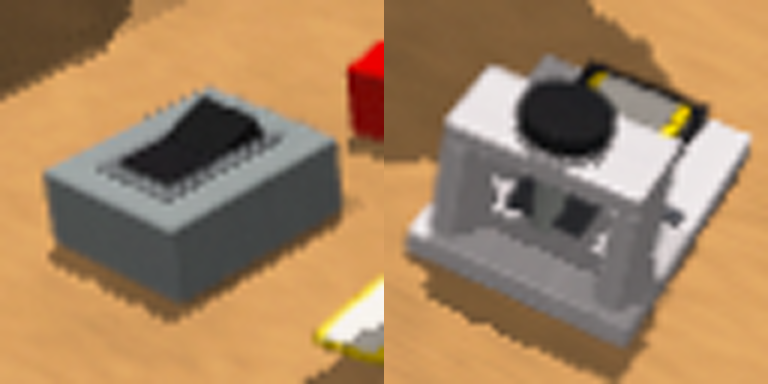

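The rocker's far half is now level and its near half is raised at (210,110). The plunger is down. Next is the bar.

```bash
python3 - <<'E'
from h import *
q=quat(np.radians(-1.8))
ctrl.movep([.514,.0225,.28],q)
press(.514,.0225,.046,q,15,.075,.03)
ctrl.servo_line([.514,.0225,.0475+.178],speed=.02,until_force=12)
s=ctrl.read_state();print(s["position"][2]-.178,s["ft_force"])
ctrl.pause(.3)
ctrl.servo_line([.514,.0225,.30],speed=.12)
ctrl.movep([.36,.15,.40],quat(0))
c=ctrl.camera("scene")["image"][:,:,::-1];print(ctrl.read_state()["t"])
cv2.imwrite("pics/p3.png",cv2.resize(c[110:350,100:420],(800,600),interpolation=cv2.INTER_CUBIC))
E
```

```text
hit True tip [0.5141 0.0224 0.0492] [-3.6  1.1 14.3] t 11.9
0.04883838495271728 [-7.82660728  3.15875746 30.35717184]
14.3
```

View pics/p3.png

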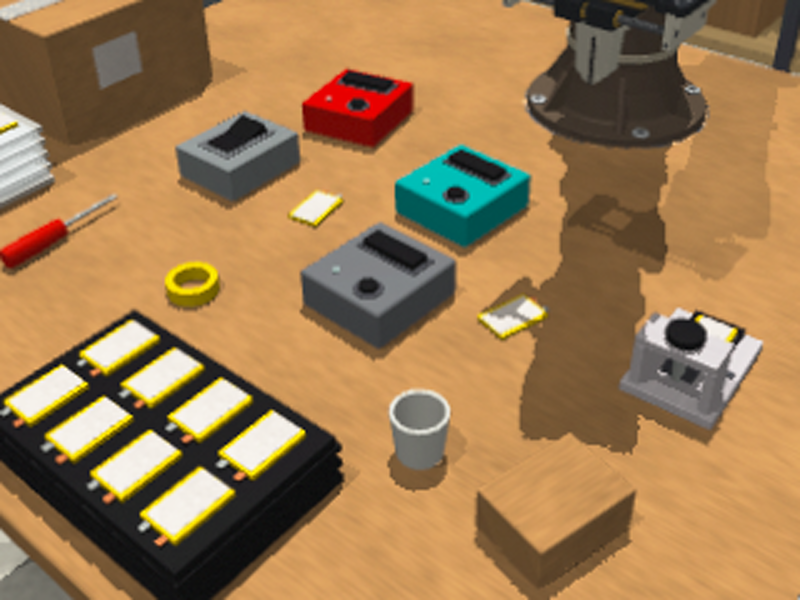

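The picture shows the plunger down at (687,335), the rocker over at (238,133) and the bar back up at (395,249). Nothing else has moved, and the arm is clear.

```bash
python3 -c "
from workcell import ctrl
print(ctrl.close_job())"
```

```text
the job is handed in; nothing more can be done
None
```

The job is handed in at about 14 s: plunger pushed fully down, rocker pressed over and staying, then the bar key pressed to its stop and released, in that order. The round key and everything else on the bench were left untouched.

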